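# Open the sprung jaw onto its stop pin and load a spruce block

### The job

Using only the fingertips, push the blue lug of the sprung bench cradle away from the fence until the jaw has gone past its catch, then let go so that the jaw springs back and latches half open against the brass stop pin. Then push the pale spruce block lengthwise along the bed into the open jaw until its leading end is right up against the brass end stop. Do not lift the block, and leave the bottles, jar, collar and tools around the cradle where they are.

Things in the scene. Friction and masses are not known exactly. Their poses are not given: they have to be found in the camera images.
- cradle: Dark wooden bench cradle, fixed to the bench; place and yaw vary. Origin: table level, under the fence's face, midway along the jaw. x: the way the jaw opens; z up. Every position in mm below is in this frame. L-shaped bed, top at z=12: main part x -30..170, y -50..50, runway for the block x -30..50, y -139..-50. Spring blocks at x 153..167, |y| 25..47, up to z=38.
- fence (a point): Middle of the top edge of the fixed wooden fence's face (x=0, z=36). Fence: x -24..0, y -35..35, z 12..36; the corner at its y=-35 end is rounded (radius 12) to lead the block in.
- end_stop (a point): Centre of the brass end stop's face, at x=18 (middle of the opened gap), y=35, z=27; the face looks to -y. Stop: x -16..34, y 35..47, z 12..42.
- jaw (a joint): Sliding wooden jaw, in m along cradle +x: 0 home, 0.050 hard stop. Sprung home (4 N at 0, 8 N at 0.050; the catch adds up to 3 N). Beyond about 0.034 the pin drops behind the tooth on its tail; let go, it comes back and stays latched at about 0.032. At home it fills x 4..44, y -35..33, z 12..35, its y=-35 corner rounded (radius 12). Latched, the gap from fence to jaw is x 0..36.
- lug (a point): Centre of the face of the blue push lug, 40 wide (y), 8 thick, standing on the jaw from z=35 to 66. The face looks to -x, towards the fence, and moves with the jaw; at home it is at x=26, y=0, z=52. In front of it, over jaw and fence, all is free above z=36.
- pin (a joint): Brass sprung stop pin, upright, in m upwards: 0 down; it rises to about 0.008 riding over the tooth and drops back to 0 behind it. It works by itself and need not be touched.
- pin_top (a point): Top of the pin's brass knob (18 mm across), at x=110, y=0, z=56 with the pin down; it stands out of a dark steel bridge over the jaw's tail, x 102..118, y -25..25, up to z=46.
- block_mid (a point): Centre of the loose pale spruce block, 24 (its x) by 70 (its y) by 24 high, about 60 g, lying on the runway (centre at z=24) with its y roughly along the cradle's y, up to 0.12 rad askew. With its +y end against the end stop its centre is at cradle y=0.
- glue: Bystander, leave it: white glue bottle, 34 mm across, 95 high, standing beside the runway. Origin: centre of its underside.
- varnish: Bystander, leave it: amber jar with steel cap, 56 mm across, 75 high. Origin: centre of its underside.
- stain: Bystander, leave it: amber bottle with red cap, 44 mm across, 85 high. Origin: centre of its underside.
- collar: Bystander, leave it: brass collar, 42 mm across, 16 high, lying flat. Origin: centre of its underside.
- gouge: Bystander, leave it: gouge with wooden handle, 190 mm long along its x, 26 thick, lying between robot and cradle. Origin: centre of its underside.
- brush: Bystander, leave it: brush with wooden handle, 180 mm long along its x, about 42 wide, lying beyond the cradle. Origin: centre of its underside.
- block: The same spruce block; origin at the centre of its underside.
Things that resemble listed ones, but are neither listed nor needed, are in the scene too. What is shaped like the block but purple or turquoise is not meant.

How it is judged (in metres and radians):
On the way, in this order (a step that is already met when the one before it is completed fails the run):
1. the jaw is pushed open as far as its catch (value of joint jaw above 0.03 m).
2. the jaw is let go and rests latched on the stop pin, with the block not yet in (value of joint jaw between 0.029 and 0.035 m and value of joint pin below 0.003 m and contact force between the fingers and jaw below 0.1 N and y of block_mid in the frame of cradle below -0.03 m), for 0.2 s.
At the end, for the whole second after the job is handed in: The jaw rests latched at mid position (joint 29 to 35 mm, pin down within 3 mm), the block lies flat on the bed between fence and jaw, its long axis along the gap within 0.25 rad, its end within 5 mm of the end stop, at rest (value of joint jaw between 0.029 and 0.035 m and value of joint pin below 0.003 m and y of block_mid in the frame of cradle above -0.005 m and x of block_mid in the frame of cradle between 0.008 and 0.028 m and z of block_mid in the frame of cradle between 0.02 and 0.028 m and angle between the y axis of block_mid and the y axis of cradle, either way round below 0.25 rad and linear speed of block below 0.01 m/s); the robot touches nothing.
It fails at once if the block is lifted off the bed (more than 8 mm) or falls off it (z of block_mid in the frame of cradle above 0.032 m or z of block_mid in the frame of cradle below 0.018 m).
It fails at once if a bystander is moved more than 20 mm (distance of any of glue, varnish, stain, collar, gouge, brush from where it was at the start of the episode above 0.02 m).
It also fails if it takes over 54 s, if anything falls off the work surface, if the arm or the gripper's body presses on something with over 40 N, if the wrist force passes 120 N, or if a joint passes its speed limit or range.

### The arm

A 6-joint arm with a two-finger parallel gripper is mounted at the origin on the work surface. World frame = base frame: x ahead of the robot, y to its left, z up, the work surface at z = 0. Lengths are in mm, angles in rad, forces in N, time in s.
With the tool pointing down it reaches from about 350 to 875 mm from the base axis. Payload 4.2 kg.
Tool frame: the origin (TCP) lies at the very end of the fingers, on their centre line; the grasp point (between the pads) lies 19 mm behind it (arm.tcp_to_grasp is the x of the grasp point in the tool frame, in mm); x points along the fingers, z is the direction in which the jaws open and shut, and the axes are right-handed (so a half turn about x gives the same grasp; the last joint's range is limited). The gripper opens to 85 mm and grips with 20 to 120 N. Pads are 22 mm wide; open, the fingers measure 114 mm over their backs; the gripper's body (76 mm by 85 mm) begins 54 mm behind the grasp point. The pads swing forward as they close: fully open they stand 13 mm farther back than shut.
Start: joints at [1.412, 0.385, 0.008, 0, -1.194, -0.259], TCP at [253.561, 571.232, 231.312] pointing down, gripper open.
Joint ranges: [-3.14, 3.14], [-1.21, 2.06], [-1.07, 1.41], [-3.16, 2.05], [-2.99, -0.16], [-3.1, 3.1]. Speed limits (rad/s): [2.79, 2.79, 3.14, 3.14, 3.14, 3.14].

### API

Orientations are given as a unit quaternion [x, y, z, w].
In Python, from bench import status, get_image, job, arm gives the robot as it stands.
- The arm moves only by the tool apply_moves, never from a script. Its argument "targets" is text: rows parted by semicolons, each of 5 numbers parted by spaces: the shift along the tool's x, y, z in mm, then the turn about the tool's x in degrees, then the gripper's target within -1 to 1 (shut at 1, half-way at 0, fully open at -1). In form: dx dy dz spin hand; .... A call has 1 to 10 rows; each row is the pose to reach, as a shift and turn from the pose commanded when the call began, along the tool's axes at that moment; what a row does not reach only later rows make up. A row lasts 1/12 s, in which the tool goes at most 41.7 mm and 7.16 degrees, less where a joint would pass 70% of its speed; a pose out of reach is approached as far as the arm can. A call with a gripper value outside its range is refused whole. The fingers move at their own pace and stop on an object; the grip force is fixed at half the most. Time passes only in rows, so rows that repeat a pose let the fingers close. It gives the time, the measured TCP pose, the force and the opening at its end, in the units of the state.
- status.read_state(): the state, without advancing time (a new reading comes with each control period).
- get_image(name): name is "scene" or "top" or "wrist"; returns a dict with "img" (480x640x3 uint8, red, green, blue), "mtx" (3x3 intrinsics, pixels), "world_from_camera" (4x4, takes a point from camera to world coordinates). Camera axes: x right, y down, z forward; pixel columns grow to the right and rows downward; lengths in mm; the calibration is good to about 2 mm. A picture is of the moment at which its call begins. There is no depth.
- job.job_done(): hands the job in, once; it reports no verdict.
The state is a dict: "clock": time; "joints": joint angles; "joint_vel": joint speeds; "joint_efforts": joint torques, N m; "position": TCP position; "ee_rot": TCP orientation; "contact_force": force on the tool from outside, world axes, zero at the start; "wrist_torque": the same for the moment, N m; "gripper_width": finger opening in mm.
Only numpy, scipy, OpenCV 4.12 (cv2) and the standard library are available. Lean on these libraries where they do the work, as an engineer would, in place of code of your own. Each camera call takes 0.05 s, during which the arm holds its last target.

## Working session

There is one attempt and no reset: what is moved stays moved. The work goes in short steps, Python scripts to look and compute and a tool call to move; the robot and the scene stay as the last step left them, time stands still between calls to the robot, and variables do not carry over. Pictures are saved under pics/ and viewed, and the job is handed in when it is done.

Besides the shell and the picture viewer there is one more tool, called after "Emit:" by a JSON object that holds its "fn" and its "kwargs", one argument or row to a line. apply_moves: Moves the arm, as the interface text tells. Its arguments: {"type":"object","properties":{"targets":{"type":"string"}},"required":["targets"]}

```bash
mkdir -p pics; python3 - <<'E'
from bench import status,get_image,arm
import cv2,numpy as np
s=status.read_state();print(s)
for n in("scene","top"):
    d=get_image(n);cv2.imwrite(f"pics/{n}0.png",d["img"][:,:,::-1]);print(n,d["mtx"].tolist(),np.round(d["world_from_camera"],3).tolist())
print([a for a in dir(arm) if a[0]!='_'])
E
```

```text
{'clock': 0.0, 'joints': array([ 1.41159482e+00,  3.85598145e-01,  6.63648955e-03, -5.03572732e-04,
       -1.19398406e+00, -2.58602609e-01]), 'joint_vel': array([ 0.0026362 ,  0.00019771,  0.00121571,  0.00108324,  0.00018802,
       -0.00039912]), 'joint_efforts': array([-7.31522550e-05, -3.92285693e+01,  1.88402510e+01,  4.18643385e+00,
       -4.62288590e-03,  5.79583443e-06]), 'position': array([253.34124044, 570.7249624 , 230.19996259]), 'ee_rot': array([-0.59222536, -0.38492899,  0.59349069, -0.38583364]), 'contact_force': array([-0.05906201,  0.02516923,  0.46364672]), 'wrist_torque': array([-0.02775801,  0.03457413, -0.03644794]), 'gripper_width': 85.25797988211613}
scene [[601.4659712932877, 0.0, 323.4408622724924], [0.0, 601.4659712932877, 240.767570154148], [0.0, 0.0, 1.0]] [[0.363, 0.754, -0.547, 1180.886], [0.932, -0.294, 0.213, -203.261], [-0.0, -0.587, -0.809, 951.282], [0.0, 0.0, 0.0, 1.0]]
top [[476.3355866870067, 0.0, 322.7261599957897], [0.0, 476.3355866870067, 232.97949292826692], [0.0, 0.0, 1.0]] [[0.006, -0.99, 0.143, 489.115], [-1.0, -0.004, 0.009, 16.354], [-0.008, -0.143, -0.99, 810.485], [0.0, 0.0, 0.0, 1.0]]
['IKError', 'tcp_to_grasp']
```

View pics/scene0.png

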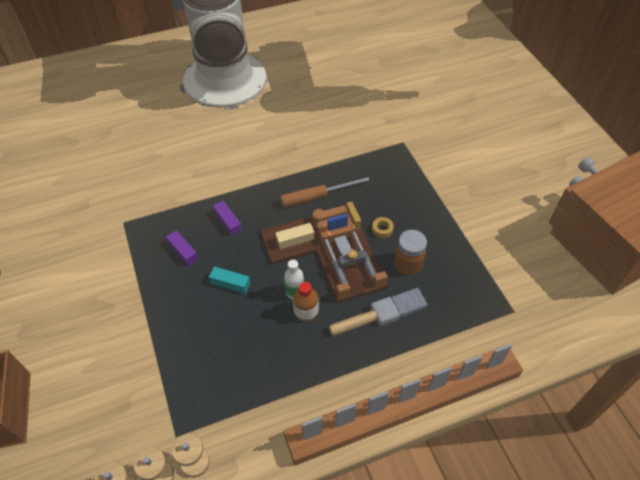

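View pics/top0.png

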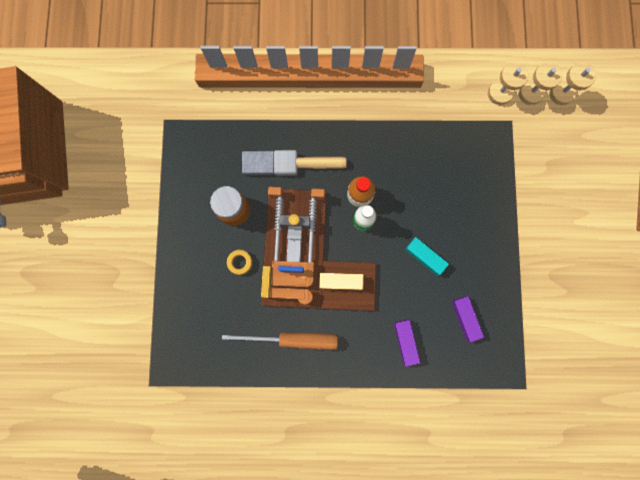

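The top view shows the cradle at about (295,245). The brass end stop is to the left at (266,282), the lug at (291,269) and the pin knob at (294,220). The pale block is on the runway at (341,282). The purple pieces at (408,343) and (469,319) and the turquoise one at (428,256) are decoys. I'll enlarge the cradle area to check.

```bash
python3 - <<'E'
import cv2
a=cv2.imread("pics/top0.png")[170:330,200:400];cv2.imwrite("pics/topc.png",cv2.resize(a,None,fx=3.75,fy=3.75,interpolation=cv2.INTER_CUBIC))
a=cv2.imread("pics/scene0.png")[190:310,250:410];cv2.imwrite("pics/scenec.png",cv2.resize(a,None,fx=5,fy=5,interpolation=cv2.INTER_CUBIC))
E
```

```text
(no output)
```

View pics/topc.png

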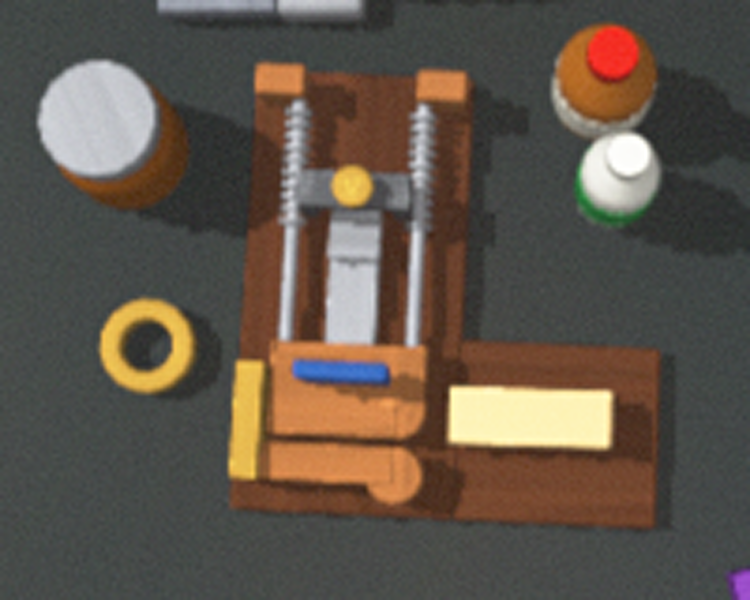

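View pics/scenec.png

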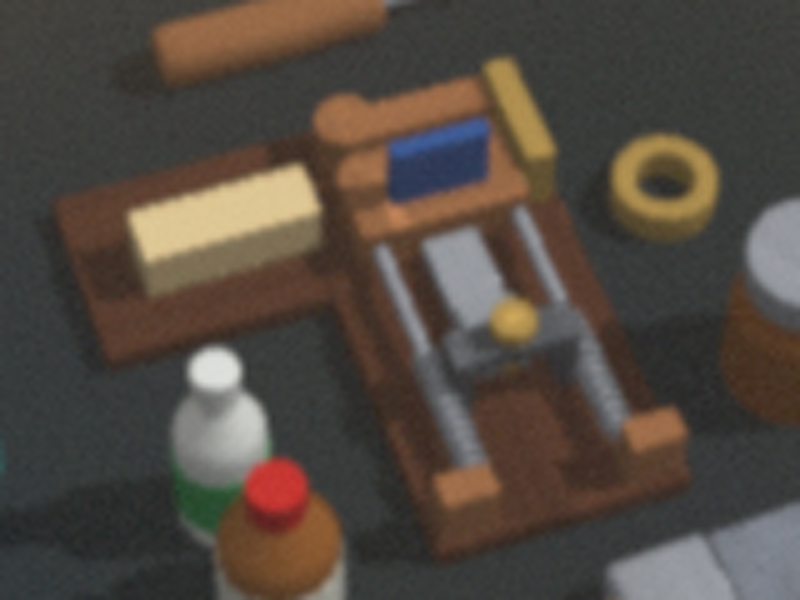

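```bash
cat > h.py <<'E'
import numpy as np
from scipy.optimize import least_squares
K={'scene':np.array([[601.466,0,323.441],[0,601.466,240.768],[0,0,1]]),'top':np.array([[476.336,0,322.726],[0,476.336,232.979],[0,0,1]])}
T={}
def setT(n,d): K[n]=d["mtx"];T[n]=d["world_from_camera"]
def proj(n,P):
    P=np.atleast_2d(P);R=T[n][:3,:3];q=(P-T[n][:3,3])@R;q=q@K[n].T;return q[:,:2]/q[:,2:]
def ray(n,uv,z):
    d=T[n][:3,:3]@np.linalg.inv(K[n])@np.array([uv[0],uv[1],1]);o=T[n][:3,3];return o+d*(z-o[2])/d[2]
def pose(p,P):
    c,s=np.cos(p[2]),np.sin(p[2]);P=np.atleast_2d(P).astype(float)
    return np.c_[p[0]+c*P[:,0]-s*P[:,1],p[1]+s*P[:,0]+c*P[:,1],P[:,2]]
E
python3 - <<'E'
from h import *
from bench import get_image,arm,status
for n in K:setT(n,get_image(n))
print(arm.tcp_to_grasp)
t=[((-30,50,12),(230,508)),((-30,-139,12),(656,527)),((50,-139,12),(660,349)),((110,0,56),(352,184)),((34,47,42),(238,361)),((34,35,42),(264,363)),((-16,35,42),(256,478)),((-16,47,42),(230,477)),((167,47,38),(256,66)),((167,-47,38),(468,72)),((26,20,66),(293,380)),((26,-20,66),(388,385))]
s=[((-30,-139,12),(55,205)),((110,0,56),(515,303)),((34,47,42),(553,152)),((26,20,66),(487,124)),((26,-20,66),(390,155))]
tp=np.array([a for a,b in t]);tu=np.array([b for a,b in t])/3.75+[200,170]
sp=np.array([a for a,b in s]);su=np.array([b for a,b in s])/5+[250,190]
f=lambda p:np.r_[(proj('top',pose(p,tp))-tu).ravel(),(proj('scene',pose(p,sp))-su).ravel()]
for use in ('both','top'):
    g=f if use=='both' else (lambda p:f(p)[:len(t)*2])
    r=least_squares(g,[430,50,0],loss='soft_l1',x_scale=[10,10,.1]);print(use,r.x);print(np.round(f(r.x).reshape(-1,2),1).tolist())
    p=r.x
r=least_squares(f,[430,50,0],loss='soft_l1',x_scale=[10,10,.1]);p=r.x
np.save('cr.npy',p)
c,s_=np.cos(p[2]),np.sin(p[2])
q=[]
for uv in[(450,387),(613,391),(611,448),(448,443)]:
    w=ray('top',np.array(uv)/3.75+[200,170],36)[:2]-p[:2];q.append([c*w[0]+s_*w[1],-s_*w[0]+c*w[1]])
print('block',np.round(q,1).tolist(),np.mean(q,0))
for nm,uv,z,n in[('glue',(628,155),95,'top'),('stain',(613,53),85,'top'),('varn',(98,119),75,'top')]:
    w=ray(n,np.array(uv)/3.75+[200,170],z)[:2]-p[:2];print(nm,c*w[0]+s_*w[1],-s_*w[0]+c*w[1])
E
```

```text
-18.700000000000003
both [ 5.10036992e+02  7.41729614e+01 -3.68812888e-02]
[[-0.2, 0.4], [0.2, 0.3], [0.4, -0.6], [-0.2, 0.4], [-0.6, -0.2], [-0.2, -0.4], [0.2, 0.1], [-0.4, 0.1], [-0.3, -1.2], [-0.4, -0.6], [-0.4, -0.6], [-0.2, -0.8], [-1.7, -1.4], [-1.0, 2.5], [0.0, -0.5], [-1.1, -2.2], [-1.7, -2.9]]
top [ 5.09636258e+02  7.39315382e+01 -3.83374308e-02]
[[-0.1, 0.6], [0.3, 0.6], [0.6, -0.2], [0.1, 0.6], [-0.5, 0.0], [0.0, -0.2], [0.3, 0.3], [-0.3, 0.3], [0.0, -1.0], [-0.1, -0.3], [-0.2, -0.3], [-0.0, -0.6], [-1.9, -1.6], [-1.3, 2.4], [-0.2, -0.6], [-1.3, -2.3], [-1.9, -3.0]]
block [[26.7, -45.7], [28.0, -116.2], [3.5, -116.1], [2.6, -45.9]] [ 15.1937687  -80.94982699]
glue 120.4897296909795 -114.98662093905213
stain 165.34876921785585 -108.28651804986752
varn 130.67404633236157 106.52656424369272
```

```bash
cat >> h.py <<'E'
from scipy.spatial.transform import Rotation as Ro
def plan(cp):
    from bench import status
    s=status.read_state();p=np.load('cr.npy');R=Ro.from_quat(s['ee_rot']).as_matrix()
    w=pose(p,cp)[0];c,sn=np.cos(p[2]),np.sin(p[2]);q=s['position'][:2]-p[:2]
    print('t',round(s['clock'],2),'cradle pos',np.round([c*q[0]+sn*q[1],-sn*q[0]+c*q[1],s['position'][2]],1),'F',np.round(s['contact_force'],1),'w',round(s['gripper_width'],1))
    print('tool axes in world (cols)',np.round(R,3).tolist());zc=R.T@np.array([c,sn,0]);print('cradle x in tool',np.round(zc,3),'cradle y in tool',np.round(R.T@np.array([-sn,c,0]),3))
    print('world',np.round(w,1),'shift tool',np.round(R.T@(w-s['position']),1),'spin for tool z||cradle x deg',np.degrees(np.arctan2(-zc[1],zc[2])))
E
python3 -c "
from h import *
plan((-15,0,120))"
```

```text
t 0.2 cradle pos [-274.7  487.   230.7] F [-0.9 -0.1  0.6] w 85.6
tool axes in world (cols) [[-0.0, 0.914, -0.406], [-0.001, -0.406, -0.914], [-1.0, 0.0, 0.001]]
cradle x in tool [-0.     0.928 -0.372] cradle y in tool [-0.001 -0.372 -0.928]
world [495.   74.7 120. ] shift tool [111.2 422.2 355.3] spin for tool z||cradle x deg -111.82923861450828
```

Emit:
{"fn": "apply_moves", "kwargs": {
  "targets": "0 211 178 -10 1; 0 211 178 -10 1; 0 211 178 -10 1; 0 211 178 -10 1; 0 211 178 -10 1;0 211 178 -10 1;0 211 178 -10 1;0 211 178 -10 1;0 211 178 -10 1"
}}

```text
clock: 0.95
position: [374.7, 321.7, 231.5]
ee_rot: [0.558, 0.435, -0.557, 0.435]
contact_force: [-0.5, 0.1, -0.4]
gripper_width: -0.1
```

```bash
python3 -c "
from h import *
plan((-15,0,120))"
```

```text
t 0.95 cradle pos [-144.4  242.3  231.5] F [-0.5  0.1 -0.4] w -0.1
tool axes in world (cols) [[0.0, 0.97, -0.243], [0.0, -0.243, -0.97], [-1.0, 0.0, -0.001]]
cradle x in tool [ 0.     0.978 -0.208] cradle y in tool [ 0.    -0.208 -0.978]
world [495.   74.7 120. ] shift tool [111.4 176.8 210.3] spin for tool z||cradle x deg -101.97637757542552
```

Emit:
{"fn": "apply_moves", "kwargs": {
  "targets": "40 177 210 -12 1;40 177 210 -12 1;40 177 210 -12 1;40 177 210 -12 1;40 177 210 -12 1;40 177 210 -12 1;40 177 210 -12 1;40 177 210 -12 1;111 177 210 -12 1;111 177 210 -12 1"
}}

```text
clock: 1.78
position: [496.1, 77.3, 119.5]
ee_rot: [0.51, 0.491, -0.508, 0.491]
contact_force: [-0.5, -0.6, -0.5]
gripper_width: -0.1
```

```bash
python3 - <<'E'
from h import *
from bench import get_image
import cv2
plan((-5,0,46))
for n in("scene","top"):
    d=get_image(n)["img"][:,:,::-1]
    d=d[130:310,230:470] if n=='scene' else d[130:340,180:460]
    cv2.imwrite(f"pics/{n}1.png",cv2.resize(d,None,fx=2.8,fy=2.8,interpolation=cv2.INTER_CUBIC))
E
```

```text
t 1.78 cradle pos [-14.    2.6 119.5] F [-0.5 -0.6 -0.5] w -0.1
tool axes in world (cols) [[0.002, 0.999, -0.035], [0.002, -0.035, -0.999], [-1.0, 0.002, -0.002]]
cradle x in tool [0.002 1.    0.002] cradle y in tool [ 0.002  0.002 -1.   ]
world [505.   74.4  46. ] shift tool [73.5  8.9  2.7] spin for tool z||cradle x deg -89.8703414995078
```

View pics/scene1.png

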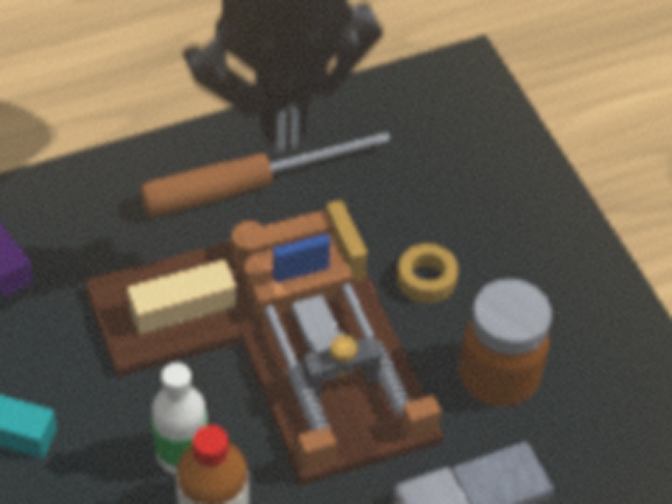

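View pics/top1.png

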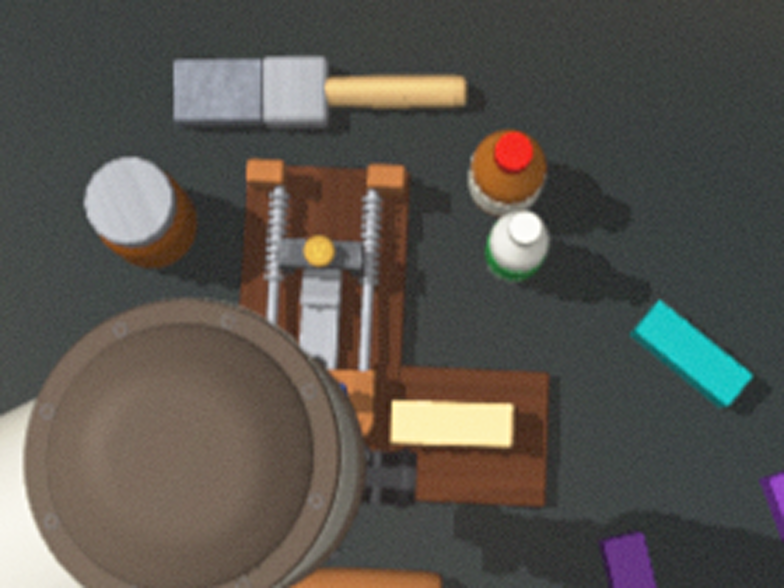

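The fingers are shut and above the fence, with the way down clear. The block is on the runway, untouched. Next I'll descend in front of the lug.

Emit:
{"fn": "apply_moves", "kwargs": {
  "targets": "35 5 2 0 1;73 9 3 0 1;73 9 3 0 1;73 9 3 0 1;73 9 3 0 1"
}}

```text
clock: 2.3
position: [506.0, 74.4, 49.7]
ee_rot: [0.509, 0.491, -0.507, 0.493]
contact_force: [0.8, 0.3, 1.0]
gripper_width: -0.1
```

```bash
python3 - <<'E'
from h import *
from bench import get_image
import cv2
plan((53,0,46))
d=get_image("scene")["img"][170:290,260:420,::-1]
cv2.imwrite("pics/scene2.png",cv2.resize(d,None,fx=4,fy=4,interpolation=cv2.INTER_CUBIC))
E
```

```text
t 2.3 cradle pos [-4.1  0.1 49.7] F [0.8 0.3 1. ] w -0.1
tool axes in world (cols) [[0.004, 0.999, -0.032], [0.001, -0.032, -0.999], [-1.0, 0.003, -0.001]]
cradle x in tool [0.003 1.    0.005] cradle y in tool [ 0.001  0.005 -1.   ]
world [563.   72.2  46. ] shift tool [ 3.9 57.1  0.4] spin for tool z||cradle x deg -89.7137560680149
```

View pics/scene2.png

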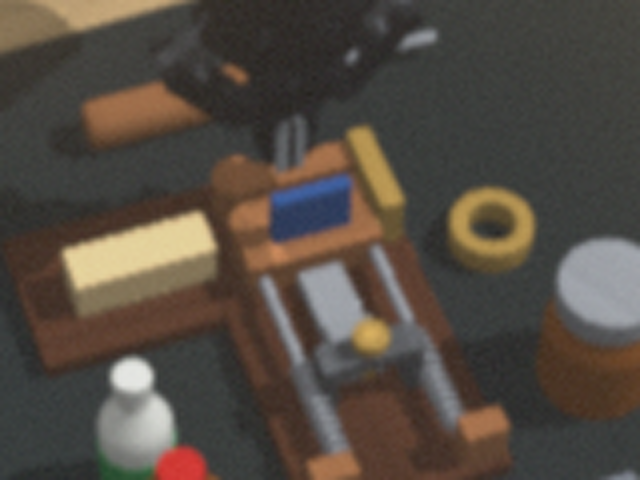

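Emit:
{"fn": "apply_moves", "kwargs": {
  "targets": "0 10 0 0 1;0 18 0 0 1;0 25 0 0 1;0 32 0 0 1;0 39 0 0 1;0 46 0 0 1;0 52 0 0 1;0 57 0 0 1;0 57 0 0 1;0 57 0 0 1"
}}

```text
clock: 3.18
position: [558.4, 69.6, 46.5]
ee_rot: [-0.506, -0.492, 0.511, -0.49]
contact_force: [-7.4, -1.2, 2.8]
gripper_width: -0.2
```

```bash
python3 - <<'E'
from h import *
from bench import get_image
import cv2
plan((53,0,46))
d=get_image("scene")["img"][170:290,260:420,::-1]
cv2.imwrite("pics/scene3.png",cv2.resize(d,None,fx=4,fy=4,interpolation=cv2.INTER_CUBIC))
E
```

```text
t 3.18 cradle pos [48.5 -2.8 46.5] F [-7.4 -1.2  2.8] w -0.2
tool axes in world (cols) [[-0.008, 0.999, -0.035], [-0.003, -0.036, -0.999], [-1.0, -0.008, 0.003]]
cradle x in tool [-0.008  1.     0.001] cradle y in tool [-0.003  0.001 -1.   ]
world [563.   72.2  46. ] shift tool [ 0.4  4.6 -2.8] spin for tool z||cradle x deg -89.92059966624946
```

View pics/scene3.png

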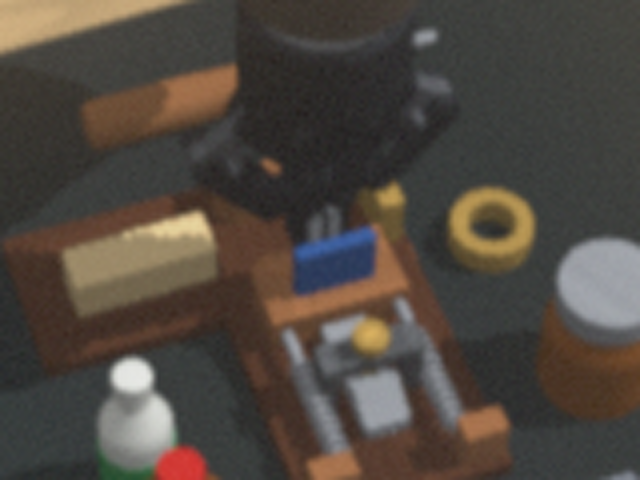

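The jaw is open about 34 mm, close to the catch. I'll push a little further to be sure, still short of the hard stop.

Emit:
{"fn": "apply_moves", "kwargs": {
  "targets": "0 4 0 0 1;0 8 0 0 1;0 8 0 0 1;0 8 0 0 1;0 8 0 0 1"
}}

```text
clock: 3.65
position: [566.0, 69.3, 46.5]
ee_rot: [-0.506, -0.492, 0.512, -0.49]
contact_force: [-7.0, -0.7, 2.7]
gripper_width: -0.0
```

```bash
python3 - <<'E'
from h import *
from bench import get_image
import cv2
plan((15,0,46))
d=get_image("scene");setT('scene',d)
p=np.load('cr.npy')
for q in(.028,.032,.036,.040,.044):print(q,(proj('scene',pose(p,[[30+4+q*1000-26+18,20,66],[34+q*1000-8,20,66],[34+q*1000-8,-20,66],[44+q*1000,-35,35]]))-[260,170]).round(1).tolist())
d=d["img"][170:290,260:420,::-1]
cv2.imwrite("pics/scene4.png",cv2.resize(d,None,fx=4,fy=4,interpolation=cv2.INTER_CUBIC))
E
```

```text
t 3.65 cradle pos [56.1 -2.8 46.5] F [-7.  -0.7  2.7] w -0.0
tool axes in world (cols) [[-0.008, 0.999, -0.036], [-0.003, -0.036, -0.999], [-1.0, -0.008, 0.003]]
cradle x in tool [-0.008  1.     0.001] cradle y in tool [-0.003  0.001 -1.   ]
world [525.   73.6  46. ] shift tool [  0.8 -41.1  -2.8] spin for tool z||cradle x deg -89.9284374954033
0.028 [[91.6, 53.7], [91.6, 53.7], [71.3, 59.4], [66.8, 78.8]]
0.032 [[92.4, 55.4], [92.4, 55.4], [72.0, 61.0], [67.5, 80.5]]
0.036 [[93.1, 57.0], [93.1, 57.0], [72.8, 62.7], [68.2, 82.1]]
0.04 [[93.9, 58.6], [93.9, 58.6], [73.5, 64.3], [68.9, 83.8]]
0.044 [[94.7, 60.2], [94.7, 60.2], [74.2, 66.0], [69.7, 85.5]]
```

View pics/scene4.png

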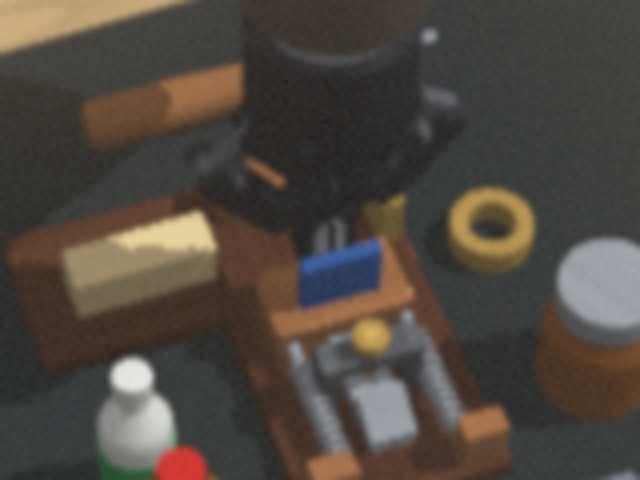

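The jaw is now about 41 mm open and the tooth is past the pin. I'll back off to let it latch, wait a moment, then rise.

Emit:
{"fn": "apply_moves", "kwargs": {
  "targets": "0 -8 0 0 1;0 -18 0 0 1;0 -28 0 0 1;0 -34 0 0 1;0 -34 0 0 1;0 -34 0 0 1;-40 -34 0 0 1;-80 -34 0 0 1;-80 -34 0 0 1;-80 -34 0 0 1"
}}

```text
clock: 4.53
position: [537.8, 73.2, 130.4]
ee_rot: [0.511, 0.49, -0.506, 0.493]
contact_force: [-0.2, -0.1, -1.3]
gripper_width: -0.3
```

```bash
python3 - <<'E'
from h import *
from bench import get_image
import cv2
plan((15,-145,125))
d=get_image("scene");setT('scene',d)
d=d["img"][170:290,260:420,::-1]
cv2.imwrite("pics/scene5.png",cv2.resize(d,None,fx=4,fy=4,interpolation=cv2.INTER_CUBIC))
E
```

```text
t 4.53 cradle pos [ 27.8   0.  130.4] F [-0.2 -0.1 -1.3] w -0.3
tool axes in world (cols) [[0.008, 0.999, -0.033], [0.003, -0.033, -0.999], [-1.0, 0.007, -0.003]]
cradle x in tool [0.007 1.    0.003] cradle y in tool [ 0.003  0.003 -1.   ]
world [519.7 -71.3 125. ] shift tool [  4.8 -13.3 145. ] spin for tool z||cradle x deg -89.80078077359852
```

View pics/scene5.png

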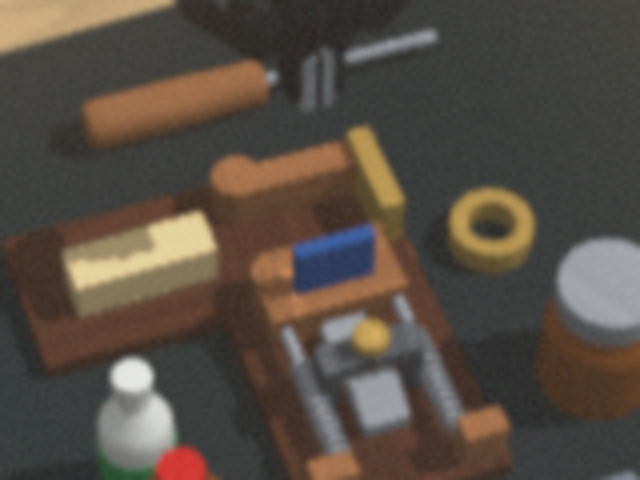

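The jaw is latched: the lug is at crop (335,258), which fits about 33 mm, and the knob is down. The block hasn't moved. Next I'll go behind the block.

Emit:
{"fn": "apply_moves", "kwargs": {
  "targets": "0 -13 40 0 1;0 -13 80 0 1;0 -13 120 0 1;0 -13 149 0 1;0 -13 149 0 1;0 -13 149 0 1;40 -13 149 0 1;70 -13 149 0 1;70 -13 149 0 1;70 -13 149 0 1"
}}

```text
clock: 5.42
position: [516.3, -75.8, 55.9]
ee_rot: [-0.507, -0.493, 0.509, -0.491]
contact_force: [-0.4, -0.9, 0.0]
gripper_width: -0.2
```

```bash
python3 - <<'E'
from h import *
from bench import get_image
import cv2
plan((15,-148,21))
d=get_image("scene");setT('scene',d)
d=d["img"][170:290,220:380,::-1]
cv2.imwrite("pics/scene6.png",cv2.resize(d,None,fx=4,fy=4,interpolation=cv2.INTER_CUBIC))
E
```

```text
t 5.42 cradle pos [  11.8 -149.6   55.9] F [-0.4 -0.9  0. ] w -0.2
tool axes in world (cols) [[-0.005, 0.999, -0.032], [-0.001, -0.032, -0.999], [-1.0, -0.005, 0.001]]
cradle x in tool [-0.005  1.     0.005] cradle y in tool [-0.001  0.005 -1.   ]
world [519.6 -74.3  21. ] shift tool [34.8  3.4 -1.7] spin for tool z||cradle x deg -89.72769274926755
```

View pics/scene6.png

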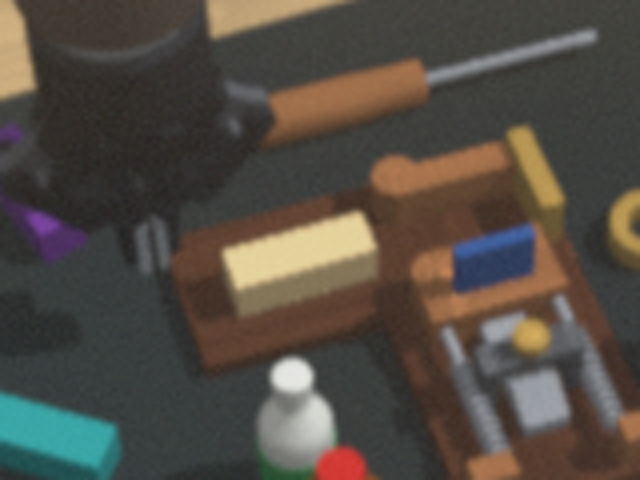

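The fingertips are behind the rear end of the block, over the edge of the runway. I'll descend to about z=22.

Emit:
{"fn": "apply_moves", "kwargs": {
  "targets": "20 3 0 0 1;34 3 0 0 1;34 3 0 0 1;34 3 0 0 1"
}}

```text
clock: 5.8
position: [521.3, -76.0, 24.6]
ee_rot: [0.509, 0.491, -0.508, 0.492]
contact_force: [0.4, 0.1, -0.3]
gripper_width: 0.0
```

```bash
python3 - <<'E'
from h import *
from bench import get_image
import cv2
plan((15,-80,21))
d=get_image("scene");setT('scene',d)
d=d["img"][170:290,220:380,::-1]
cv2.imwrite("pics/scene7.png",cv2.resize(d,None,fx=4,fy=4,interpolation=cv2.INTER_CUBIC))
E
```

```text
t 5.8 cradle pos [  16.8 -149.7   24.6] F [ 0.4  0.1 -0.3] w 0.0
tool axes in world (cols) [[0.002, 0.999, -0.033], [-0.0, -0.033, -0.999], [-1.0, 0.002, 0.0]]
cradle x in tool [0.002 1.    0.004] cradle y in tool [-0.     0.004 -1.   ]
world [522.1  -6.3  21. ] shift tool [  3.6  -1.5 -69.7] spin for tool z||cradle x deg -89.75967084015066
```

View pics/scene7.png

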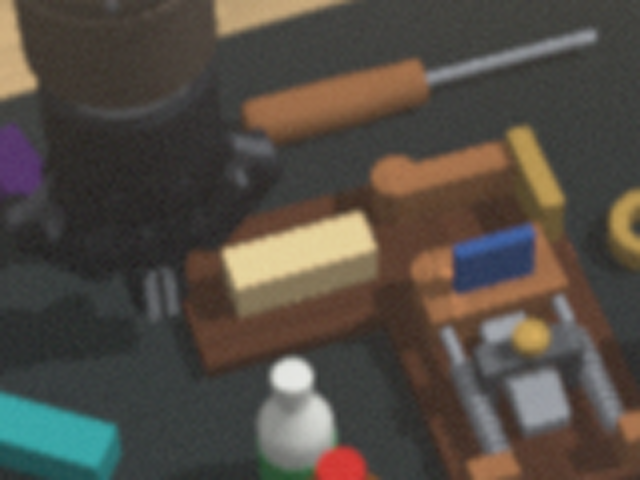

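Emit:
{"fn": "apply_moves", "kwargs": {
  "targets": "1 -1 -10 0 1;1 -1 -20 0 1;1 -1 -27 0 1;1 -1 -34 0 1;1 -1 -41 0 1;1 -1 -48 0 1;1 -1 -55 0 1;1 -1 -62 0 1;1 -1 -69 0 1;1 -1 -69 0 1"
}}

```text
clock: 6.68
position: [521.8, -6.2, 22.3]
ee_rot: [0.508, 0.492, -0.508, 0.492]
contact_force: [-0.9, -0.9, 0.4]
gripper_width: -0.1
```

```bash
python3 - <<'E'
from h import *
from bench import get_image
import cv2
plan((15,-46,22))
d=get_image("scene");setT('scene',d)
d=d["img"][170:290,220:380,::-1]
cv2.imwrite("pics/scene8.png",cv2.resize(d,None,fx=4,fy=4,interpolation=cv2.INTER_CUBIC))
E
```

```text
t 6.68 cradle pos [ 14.7 -79.9  22.3] F [-0.9 -0.9  0.4] w -0.1
tool axes in world (cols) [[0.0, 0.999, -0.033], [0.0, -0.033, -0.999], [-1.0, 0.0, -0.0]]
cradle x in tool [0.    1.    0.004] cradle y in tool [ 0.     0.004 -1.   ]
world [523.3  27.7  22. ] shift tool [  0.3   0.4 -33.9] spin for tool z||cradle x deg -89.7501822382084
```

View pics/scene8.png

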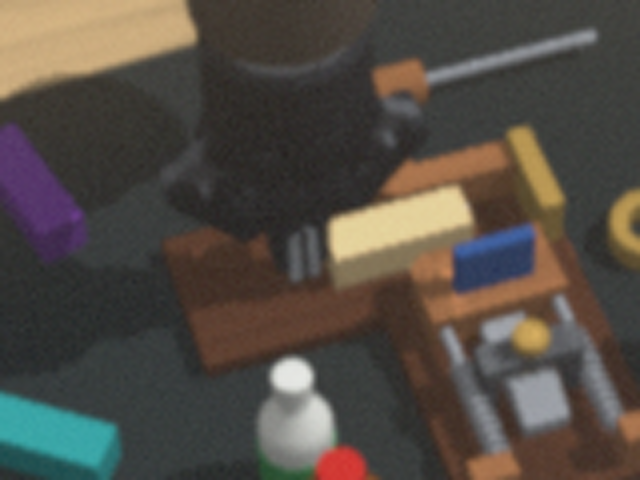

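The block has entered the gap straight, with its rear top corner at crop (329,240). I'll continue.

Emit:
{"fn": "apply_moves", "kwargs": {
  "targets": "0 0 -6 0 1;0 0 -12 0 1;0 0 -18 0 1;0 0 -23 0 1;0 0 -27 0 1;0 0 -27 0 1"
}}

```text
clock: 7.23
position: [522.7, 20.4, 22.4]
ee_rot: [0.508, 0.492, -0.508, 0.492]
contact_force: [-0.3, -0.0, 0.4]
gripper_width: 0.2
```

```bash
python3 - <<'E'
from h import *
from bench import get_image
import cv2
plan((15,-46,22))
d=get_image("scene");setT('scene',d)
p=np.load('cr.npy')
for y in(-45,-40,-35):print(y,((proj('scene',pose(p,[[27,y,36],[27,y,12],[3,y,36]]))-[220,170])*4).round().tolist())
d=d["img"][170:290,220:380,::-1]
cv2.imwrite("pics/scene9.png",cv2.resize(d,None,fx=4,fy=4,interpolation=cv2.INTER_CUBIC))
E
```

```text
t 7.23 cradle pos [ 14.6 -53.3  22.4] F [-0.3 -0.   0.4] w 0.2
tool axes in world (cols) [[0.0, 0.999, -0.033], [0.0, -0.033, -0.999], [-1.0, 0.0, -0.0]]
cradle x in tool [0.    1.    0.004] cradle y in tool [ 0.     0.004 -1.   ]
world [523.3  27.7  22. ] shift tool [ 0.4  0.4 -7.3] spin for tool z||cradle x deg -89.7666268216506
-45 [[376.0, 247.0], [377.0, 276.0], [360.0, 209.0]]
-40 [[386.0, 244.0], [386.0, 274.0], [370.0, 206.0]]
-35 [[396.0, 241.0], [396.0, 271.0], [380.0, 203.0]]
```

View pics/scene9.png

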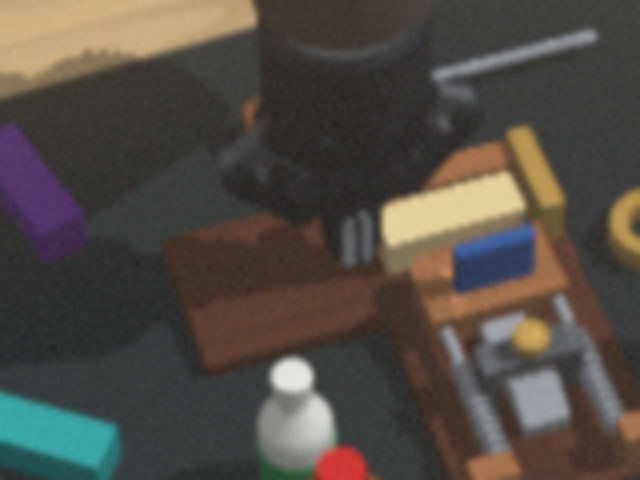

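About 5 to 6 mm is left. I'll push gently to contact and watch the force.

Emit:
{"fn": "apply_moves", "kwargs": {
  "targets": "0 0 -2 0 1;0 0 -4 0 1;0 0 -5 0 1;0 0 -6 0 1;0 0 -6 0 1;0 0 -6 0 1"
}}

```text
clock: 7.78
position: [522.8, 25.6, 22.3]
ee_rot: [0.508, 0.491, -0.508, 0.491]
contact_force: [-0.1, -0.6, -0.5]
gripper_width: 0.0
```

Emit:
{"fn": "apply_moves", "kwargs": {
  "targets": "0 0 -1 0 1;0 0 -2 0 1;0 0 -2 0 1;0 0 -2 0 1"
}}

```text
clock: 8.12
position: [522.1, 26.4, 22.3]
ee_rot: [-0.508, -0.491, 0.509, -0.491]
contact_force: [0.1, -5.0, 1.0]
gripper_width: -0.0
```

```bash
python3 - <<'E'
from h import *
from bench import get_image
import cv2
plan((15,-46,22))
d=get_image("scene")
d=d["img"][190:270,290:380,::-1]
cv2.imwrite("pics/scene10.png",cv2.resize(d,None,fx=7,fy=7,interpolation=cv2.INTER_CUBIC))
E
```

```text
t 8.12 cradle pos [ 13.8 -47.3  22.3] F [ 0.1 -5.   1. ] w -0.0
tool axes in world (cols) [[-0.002, 0.999, -0.034], [-0.002, -0.034, -0.999], [-1.0, -0.002, 0.002]]
cradle x in tool [-0.002  1.     0.003] cradle y in tool [-0.002  0.003 -1.   ]
world [523.3  27.7  22. ] shift tool [ 0.3  1.2 -1.3] spin for tool z||cradle x deg -89.84192743980365
```

View pics/scene10.png

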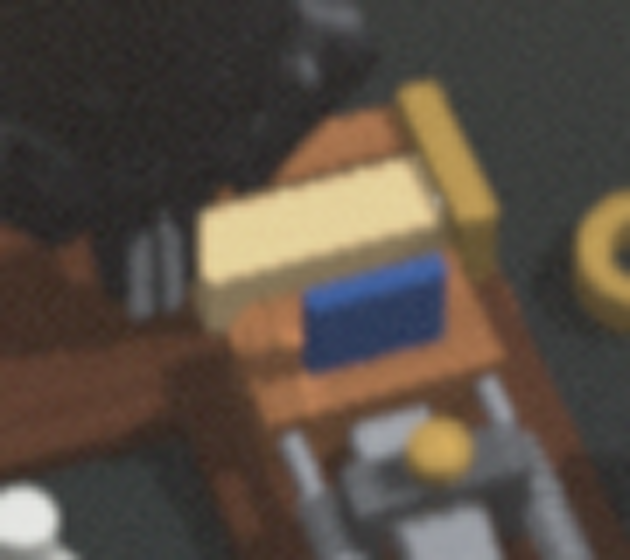

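Emit:
{"fn": "apply_moves", "kwargs": {
  "targets": "0 0 -1 0 1;0 0 -2 0 1;0 0 -2 0 1;0 0 -2 0 1"
}}

```text
clock: 8.5
position: [521.4, 26.6, 22.3]
ee_rot: [-0.507, -0.491, 0.51, -0.491]
contact_force: [0.5, -12.2, 2.1]
gripper_width: -0.1
```

Emit:
{"fn": "apply_moves", "kwargs": {
  "targets": "0 0 5 0 1;0 0 15 0 1;0 0 30 0 1;0 0 45 0 1;0 0 45 0 1;-40 0 45 0 1;-80 0 60 0 1;-110 -30 90 0 1;-110 -60 120 0 1;-110 -60 120 0 1"
}}

```text
clock: 9.33
position: [455.7, -89.9, 134.0]
ee_rot: [0.51, 0.491, -0.508, 0.491]
contact_force: [-1.6, 0.6, -0.7]
gripper_width: 0.3
```

```bash
python3 - <<'E'
from h import *
from bench import get_image
import cv2
for n in K:
  d=get_image(n);setT(n,d)
  a=d["img"][:,:,::-1]
  a=a[190:270,290:380] if n=='scene' else a[170:330,200:400]
  f=7 if n=='scene' else 3.75
  cv2.imwrite(f"pics/{n}11.png",cv2.resize(a,None,fx=f,fy=f,interpolation=cv2.INTER_CUBIC))
p=np.load('cr.npy')
P=pose(p,[[6,-35,36],[6,35,36],[30,35,36],[30,-35,36],[58,20,66]])
print(((proj('scene',P)-[290,190])*7).round().tolist(),((proj('top',P)-[200,170])*3.75).round().tolist())
E
```

```text
[[178.0, 224.0], [417.0, 159.0], [447.0, 223.0], [206.0, 290.0], [437.0, 248.0]] [[423.0, 434.0], [261.0, 427.0], [264.0, 372.0], [426.0, 378.0], [296.0, 301.0]]
```

View pics/scene11.png

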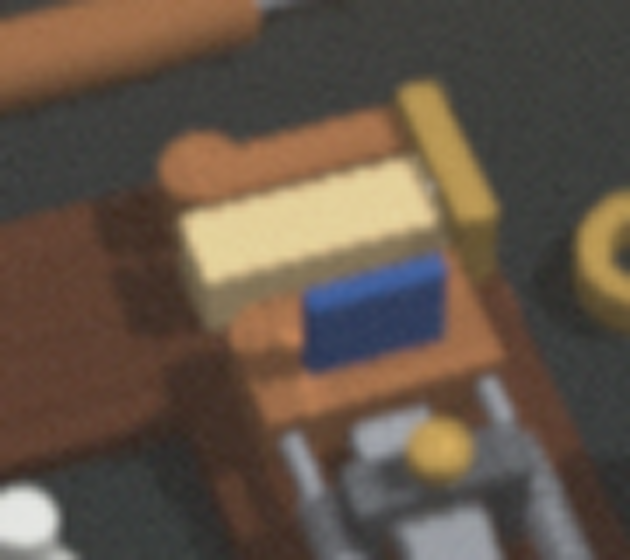

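View pics/top11.png

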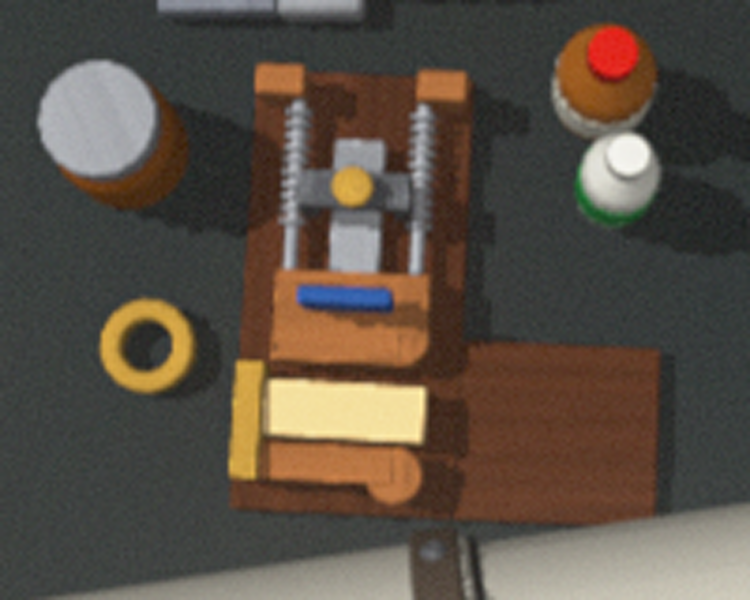

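The block is seated against the stop, the jaw is latched and the bystanders are where they were. The robot is clear, so I'm handing in.

```bash
python3 -c "
from bench import job,status
s=status.read_state();print(s['contact_force'],abs(s['joint_vel']).max());print(job.job_done())"
```

```text
[0.1373742  0.54338786 0.10791274] 0.04867009230537542
the job is handed in; nothing more can be done
None
```

I latched the jaw half open and pushed the spruce block up against the brass end stop, then handed the job in at about 9.4 s; no verdict was reported.

- **Jaw:** I pushed the lug with shut fingertips to about 41 mm of travel, then backed off. The jaw sprang back and the images fit it latched at about 32–33 mm, with the pin knob down.
- **Block:** I pushed it lengthwise without lifting it. At the stop the push force rose from 5 to 12 N with almost no further movement. In the last pictures it lies straight in the gap, within about 1 mm of the stop, with its centre at about x = 15 mm in the cradle frame.
- **Surroundings:** The jar, bottles and collar look unmoved in the last pictures. The gouge and brush were only partly in those crops, but nothing touched them. The arm was raised clear of everything.

**Checks that disagreed:** In the first cradle fit, scene-camera features were off by up to about 3 pixels, while the top camera agreed to about 1 pixel. It caused no trouble. The scene view also showed a thin bright sliver between block and stop, but the force and the top view both indicate contact.

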